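Hang the specimen case on its two hooks

TASK

Lift the upright wooden specimen case out of its slotted rack and hang it on the display stand by the two wire loops on its back, one loop on each hook. Feel for the hooks as you lower it; while you still hold it, press it down lightly (about 10 N) for half a second to check that both hooks carry it, never straining a hook (15 N on one is too much), then let go. Leave the small jar, dish, loupe and pen where they are.

Things in the scene. Friction and masses are not known exactly. Their poses are not given: they have to be found in the camera images.
- case: Glazed specimen case of pale wood standing on edge: 22 thick (its x) x 240 wide (y) x 150 tall (z), 0.36 to 0.56 kg, flat front and back; grip it across its thickness at the middle of the top edge. Origin: centre of the underside; +x points out of its back, the glass front faces -x, +z up. Two wire loops on the back: see loop_a, loop_b. Its middle is clear of the loops for +-55 in y.
- loop_a (a point): Drawn (not true) place of the loop at case y = +80: a round bar 6 thick, 44 long along y, centre line 18 behind the back, its ends bent to the back, open above and below. Both loops are on one strip screwed through slots, equally high, truly up to 9 mm above or below this point (115 over the underside), new each time: the height must be felt. It does not shift in use.
- loop_b (a point): The same for the loop at case y = -80. Both loops lie higher or lower than drawn by the same amount.
- rack: Low wooden rack, fixed, 100 x 150 (its y) x 46 tall, with one slot along y, 25.4 wide and 34 deep. The case stands in it lengthways, its underside 12 above the table. Origin: centre of the underside, axes as the case's. The rack and the stand may change sides of the table.
- stand: Fixed display stand: foot 110 x 210 x 12, two steel uprights 14 thick, 178 tall at y = +80 and -80, nothing between them but a low rest bar. Origin: centre of the underside; -x is the front, where the hooks point and the case hangs, its back to the stand, its x and y along the stand's. Well hung, the case's underside is 36 to 54 above the table.
- rest_bar (a point): Middle of the front face of the low wooden bar across the uprights, 36 in front of the stand's origin, 80 above the table (bar 14 tall, 200 long). The hung case's back leans on it, the case leaning a few degrees.
- hook_a: Rigid 6 mm steel wire hook on the stand's +y upright. Origin: upright's axis, at the height of the arm's centre line (154 above the table), axes as the stand's. The arm runs level to x = -30, turns up 7, then leans out to x = -35, 16 up (wire top at 19). A loop's bar comes down between tip (inner face x = -27) and upright (face x = -7) and seats with its centre line 6 above the arm's.
- hook_b: The same hook on the stand's -y upright, 160 mm from the other.
- seed_jar: Small amber glass jar standing on the table, 40 diameter x 50 tall; bystander. Origin: centre of the underside.
- dish: White dish, 64 diameter x 16 tall; bystander. Origin: centre of the underside.
- loupe: Black cylinder loupe, 36 diameter x 30 tall; bystander. Origin: centre of the underside.
- pen: White pen lying flat, 140 long x 10; bystander. Origin: middle of its underside.

How it is judged:
On the way, in this order (a step that is already met when the one before it is completed fails the run):
1. the case is lifted clear of the rack (height (world z) of case above 0.065 m and contact force between case and the fingers above 1 N), for 0.2 s.
2. held in the gripper and with its loops on the hooks, the case presses on both hooks at once with at least 3 N each (contact force between case and hook_a above 3 N and contact force between case and hook_b above 3 N and contact force between case and the fingers above 1 N and height (world z) of case below 0.062 m), for 0.2 s.
At the end, for the whole second after the job is handed in: The case hangs at rest on the front of the stand, released: both hooks carry it (over 0.5 N each), its underside 28 to 62 mm above the table, upright within 0.16 rad, its origin 25 to 75 mm in front of the stand's and parallel to the stand within 0.2 rad (contact force between case and hook_a above 0.5 N and contact force between case and hook_b above 0.5 N and height (world z) of case between 0.028 and 0.062 m and angle between case's own z axis and vertical below 0.16 rad and angle between the x axis of case and the x axis of stand, either way round below 0.2 rad and x of case in the frame of stand between -0.075 and -0.025 m and linear speed of case below 0.02 m/s and angular speed of case below 0.15 rad/s); the robot touches nothing.
It fails at once if a hook is strained: more than 15 N between the case and one hook (contact force between case and hook_a above 15 N or contact force between case and hook_b above 15 N).
It fails at once if the jar, dish, loupe or pen is moved by more than 20 mm (distance of any of seed_jar, dish, loupe, pen from where it was at the start of the episode above 0.02 m).
It also fails if it takes over 53 s, if anything falls off the work surface, if the arm or the gripper's body presses on something with over 40 N, if the wrist force passes 120 N, or if a joint passes its speed limit or range.

ROBOT

A 6-joint arm with a two-finger parallel gripper is mounted at the origin on the work surface. World frame = base frame: x ahead of the robot, y to its left, z up, the work surface at z = 0. Lengths are in m, angles in rad, forces in N, time in s.
With the tool pointing down it reaches from about 0.375 to 0.825 m from the base axis. Payload 5.5 kg.
Tool frame: the origin (TCP) lies at the very end of the fingers, on their centre line; the grasp point (between the pads) lies 19 mm behind it (bot.grasp_offset is the distance from the TCP to the grasp point, in m); z points along the fingers, y is the line along which they close (so a half turn about z gives the same grasp; the last joint's range is limited). The gripper opens to 85 mm and grips with 20 to 120 N. Pads are 22 mm wide; open, the fingers measure 114 mm over their backs; the gripper's body (76 mm by 85 mm) begins 54 mm behind the grasp point. The pads swing forward as they close: fully open they stand 13 mm farther back than shut.
Start: joints at [-1.127, 0.314, -0.047, 1.21, 0, 1.571], TCP at [0.258, -0.542, 0.231] pointing down, gripper open.
Joint ranges: [-2.67, 2.67], [-0.69, 1.73], [-1.03, 1.25], [-2.08, 2.16], [-1.42, 1.45], [-3.14, 3.14]. Speed limits (rad/s): [2.39, 2.39, 3.01, 3.14, 3.14, 3.14].

INTERFACE

Orientations are given as [roll, pitch, yaw] about the fixed x, y, z axes, in that order (R = Rz(yaw) Ry(pitch) Rx(roll)).
In Python, from plant import bot gives the robot as it stands. The module is installed in compiled form; this text tells all that it offers.
- The arm moves only by the shell command python3 -m handwheel 'ROWS' [OPENING] [FORCE]. ROWS is JSON, a list of rows, each an object with "delta_pos": the shift along the tool's x, y, z in units of 40 mm (1.0 is 40 mm), a list of three; "delta_rot": the turn, a rotation vector about the tool's x, y, z in units of 8 degrees (1.0 is 8 degrees), a list of three. A call has 1 to 5 rows; each row is the pose to reach, as a shift and turn from the pose commanded when the call began, along the tool's axes at that moment; what a row does not reach only later rows make up. A row lasts 1/10 s, in which the tool goes at most 50 mm and 8.59 degrees, less where a joint would pass 70% of its speed; a pose out of reach is approached as far as the arm can. A call with a gripper value outside its range is refused whole. OPENING is the opening, from -1 (shut) to 1 (fully open), set as the call begins (- or left out, the last holds). The fingers move at their own pace and stop on an object; FORCE is the grip in N (left out, the last holds). Time passes only in rows, so rows that repeat a pose let the fingers close. It gives the time, the measured TCP pose, the force, the opening and the grip force at its end, in the units of the state.
- bot.read_state(): the state, without advancing time (a new reading comes with each control period).
- bot.snapshot(name): name is "scene" or "top"; returns a dict with "color" (384x512x3 uint8, red, green, blue), "mtx" (3x3 intrinsics, pixels), "origin" and "orientation" of the camera in the world. Camera axes: x right, y up, looking along -z (the intrinsics and any distortion apply to the point x, -y, -z); pixel columns grow to the right and rows downward; lengths in m; the calibration is good to about 2 mm. A picture is of the moment at which its call begins. There is no depth.
- bot.finish_job(): hands the job in; it is judged then, once.
Trained networks look in a picture, given as the dict that the camera call returned (one of the last four; its "shot" number tells which), for a name from the list of things; names that differ only in an ending like _2 or _b are one class to them, and where a whole thing is asked for, a point or a joint stands for the part that bears it (a point fixed in the world has none). Each returns a list of dicts, best first, with "confidence" (0 to 1); they miss things now and then, are a little off and sometimes report something else, mostly with a low value. They report only what shows in the picture. A call takes as long as a camera call.
- bot.look_for(picture, label): "box" ([left, top, right, bottom] in pixels, round what is visible of it).
The state is a dict: "clock": time; "qpos": joint angles; "joint_velocities": joint speeds; "joint_efforts": joint torques, N m; "ee_pos": TCP position; "orientation": TCP orientation; "contact_force": force on the tool from outside, world axes, zero at the start; "wrist_torque": the same for the moment, N m; "width": finger opening in m; "grasp_force": force on a finger pad.
Only numpy, scipy, OpenCV 4.12 (cv2) and the standard library are available. Lean on these libraries where they do the work, as an engineer would, in place of code of your own. Each camera call takes 0.05 s, during which the arm holds its last target. There are 200 camera calls.

## Working session

There is one attempt and no reset: what is moved stays moved. The work goes in short steps, Python scripts to look and compute and a shell command to move; the robot and the scene stay as the last step left them, time stands still between calls to the robot, and variables do not carry over. Pictures are saved under pics/ and viewed, at most 10 in all, crops included, and the job is handed in when it is done.

```bash
mkdir -p pics; python3 - <<'E'
from plant import bot
import cv2,numpy as np
ims=[]
for n in("scene","top"):
    s=bot.snapshot(n);print(n,s["mtx"],s["origin"],s["orientation"],s.get("distortion"),s.keys())
    for l in("case","rack","stand","hook_a","loop_a","rest_bar","seed_jar","dish","loupe","pen"):
        print(l,[(np.round(d["box"]).astype(int).tolist(),round(d["confidence"],2)) for d in bot.look_for(s,l)[:3]])
    cv2.imwrite(f"pics/{n}0.png",cv2.resize(s["color"][:,:,::-1],(800,600)))
print(bot.read_state())
E
```

```text
scene [[453.88989708   0.         255.75608179]
 [  0.         453.88989708 195.50240168]
 [  0.           0.           1.        ]] [1.20619635 0.06935535 0.89245866] [ 0.75340028 -0.01700574  1.67363713] None dict_keys(['color', 'mtx', 'origin', 'orientation', 'shot'])
case [([119, 179, 223, 257], 0.68), ([232, 270, 262, 294], 0.66)]
rack [([134, 224, 196, 264], 0.77)]
stand [([295, 188, 390, 271], 0.96)]
hook_a []
loop_a [([120, 178, 224, 255], 0.86)]
rest_bar [([292, 188, 395, 276], 0.77), ([381, 189, 382, 200], 0.62)]
seed_jar [([246, 195, 260, 218], 0.67)]
dish [([237, 268, 259, 293], 0.88)]
loupe [([241, 238, 256, 253], 0.76)]
pen [([340, 181, 371, 204], 0.57)]
top [[375.93760358   0.         259.48525156]
 [  0.         375.93760358 190.81087753]
 [  0.           0.           1.        ]] [ 0.38446702 -0.00414338  1.01026551] [ 0.09072389 -0.00468925 -1.58067257] None dict_keys(['color', 'mtx', 'origin', 'orientation', 'shot'])
case [([283, 130, 388, 178], 0.69)]
rack [([299, 163, 356, 188], 0.98), ([243, 113, 263, 136], 0.46)]
stand [([121, 148, 216, 201], 0.64)]
hook_a []
l
[... 250 characters left out ...]
ray([-1.12702173e+00,  3.13499225e-01, -4.71219783e-02,  1.21017747e+00,
       -3.66958134e-07,  1.57080774e+00]), 'joint_velocities': array([-8.67210858e-05, -4.84325646e-04, -1.13860436e-03, -1.40861612e-03,
        1.61619711e-03,  8.83577823e-04]), 'joint_efforts': array([ 1.29917993e-03, -5.39475989e+01,  3.40054679e+01,  1.74648587e-03,
        2.36594688e-04,  1.82418667e-06]), 'ee_pos': array([ 0.25760826, -0.54187721,  0.23129031]), 'orientation': array([-3.14159031e+00,  3.66984924e-07,  4.43763191e-01]), 'contact_force': array([-0.18917221,  0.52691782, -0.34763641]), 'wrist_torque': array([-0.04539293,  0.00851378,  0.01998993]), 'grasp_force': 0.0, 'width': 0.08538475695225477}
```

View pics/scene0.png

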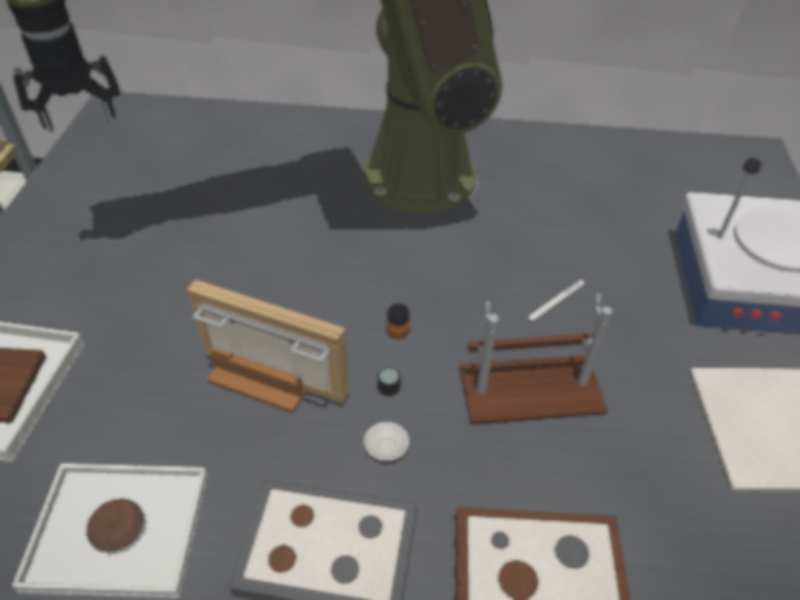

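View pics/top0.png

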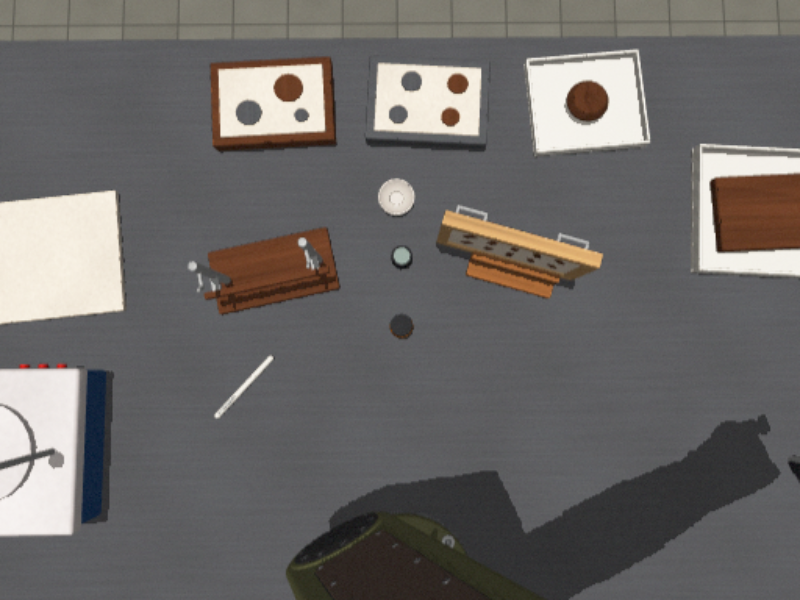

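The case stands in the rack on the right of the top view (800x600 px: about 440–600, 211–280), back facing away from the robot. The stand is on the left (200–340, 230–310), hooks facing the robot. Next I'll zoom in on both.

```bash
python3 - <<'E'
import cv2,numpy as np
from plant import bot
s={n:bot.snapshot(n)["color"][:,:,::-1] for n in("scene","top")}
def crop(n,x0,y0,w,h,k):return cv2.resize(s[n][y0:y0+h,x0:x0+w],None,fx=k,fy=k,interpolation=cv2.INTER_CUBIC)
a=crop("top",275,125,115,70,6.9565);b=crop("top",115,140,115,70,6.9565)
def grid(im,x0,y0,k):
    h,w=im.shape[:2]
    for x in range(x0,x0+int(w/k)+1):
        if x%10==0:
            X=int((x-x0+.5)*k);cv2.line(im,(X,0),(X,6),(0,255,255),1);cv2.putText(im,str(x),(X,16),0,.35,(0,255,255),1)
    for y in range(y0,y0+int(h/k)+1):
        if y%10==0:
            Y=int((y-y0+.5)*k);cv2.line(im,(0,Y),(6,Y),(0,255,255),1);cv2.putText(im,str(y),(8,Y+4),0,.35,(0,255,255),1)
    return im
k=5.2
def mk(*q):
    out=[]
    for n,x,y,w,h in q: out.append(grid(crop(n,x,y,w,h,k),x,y,k))
    return out
r=np.vstack(mk(("top",275,125,150,56),("top",110,143,150,58)));print(r.shape);cv2.imwrite("pics/t1.png",r)
k=6.5
r=np.hstack([np.vstack(mk(("scene",110,175,120,90)))]);cv2.imwrite("pics/s1.png",r)
r=np.vstack(mk(("scene",288,183,112,90)));cv2.imwrite("pics/s2.png",r)
E
```

```text
(593, 780, 3)
```

View pics/t1.png

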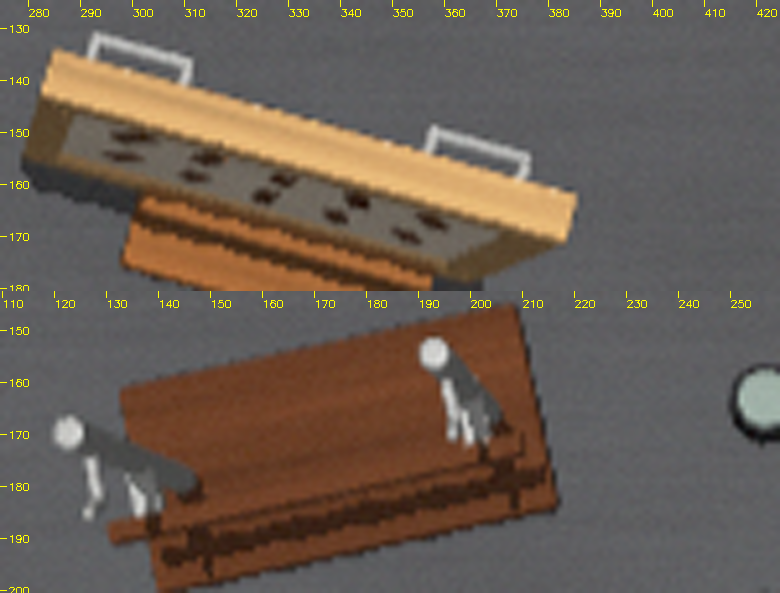

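View pics/s1.png

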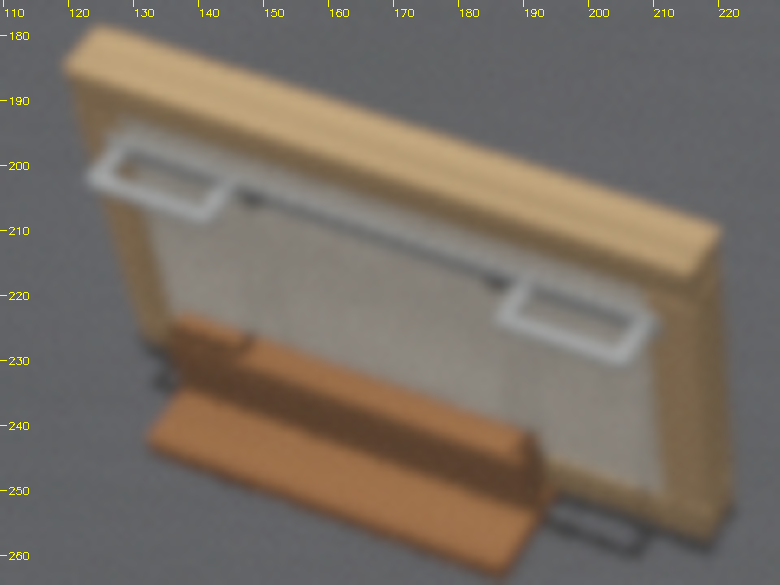

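View pics/s2.png

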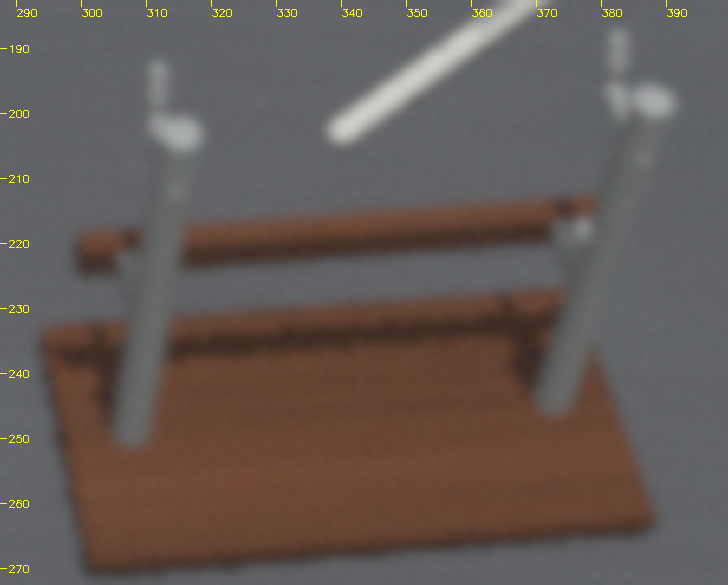

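The zooms show the case's top corners (top view 285,134 / 386,162; scene view 120,185 / 216,217), the stand's foot corners and its upright tops (top view 123,170 and 193,154). I'll fit both poses from these.

```bash
cat > cam.py <<'E'
import numpy as np
from scipy.spatial.transform import Rotation as R
from scipy.optimize import least_squares
C={"scene":([1.20619635,0.06935535,0.89245866],[0.75340028,-0.01700574,1.67363713],453.89,255.756,195.502),
"top":([0.38446702,-0.00414338,1.01026551],[0.09072389,-0.00468925,-1.58067257],375.9376,259.485,190.811)}
def proj(n,P):
    o,e,f,cx,cy=C[n];c=R.from_euler("xyz",e).inv().apply(np.atleast_2d(P)-o)
    return np.c_[cx-f*c[:,0]/c[:,2],cy+f*c[:,1]/c[:,2]]
def ray(n,uv,z):
    o,e,f,cx,cy=C[n];d=R.from_euler("xyz",e).apply([(uv[0]-cx)/f,-(uv[1]-cy)/f,-1]);o=np.array(o)
    return o+d*(z-o[2])/d[2]
def fit(obs,z,x0):
    def res(p,full=False):
        r=[]
        for n,P,uv in obs:
            w=R.from_euler("z",p[2]).apply(P)+[p[0],p[1],z]; r.append(proj(n,w)[0]-uv)
        return np.ravel(r)
    s=least_squares(res,x0,loss="soft_l1");return s.x,res(s.x).reshape(-1,2).round(1).tolist()
E
python3 - <<'E'
from cam import *
t,s="top","scene"
case=[(t,[.011,.12,.15],(285.1,133.7)),(t,[-.011,.12,.15],(282.2,142.8)),(t,[.011,-.12,.15],(385.7,162)),(t,[-.011,-.12,.15],(383.3,171)),
(s,[.011,-.12,.15],(119.5,185.3)),(s,[-.011,-.12,.15],(124.6,178.3)),(s,[.011,.12,.15],(215.7,217.1)),(s,[-.011,.12,.15],(220.4,210.2)),(s,[.011,.12,0],(219.7,259.6)),(t,[-.011,.12,0],(278.3,154.9))]
st=[(t,[.055,.105,.012],(132.8,161.5)),(t,[.055,-.105,.012],(208.9,144.8)),(t,[-.055,-.105,.012],(216.8,183.7)),(t,[-.055,.105,.012],(139.9,200.4)),
(t,[0,.08,.178],(122.6,169.8)),(t,[0,-.08,.178],(192.8,154.4)),(s,[.055,-.105,0],(301.3,270.2)),(s,[.055,.105,0],(388.3,263.3)),(s,[-.055,-.105,.012],(294,233.3)),(s,[0,-.08,.178],(315.7,203)),(s,[0,.08,.178],(388.1,198))]
for nm,o,z in(("case",case,.012),("stand",st,0)):
    for sub in(None,t,s):
        print(nm,sub,*fit([q for q in o if sub in(None,q[0])],z,[.45,-.15 if nm=="case" else .2,0]))
# loop bars: scene outer bar centres (mid of bar)
for uv in((132.8,204.8),(196.8,226.5)): print("loop at z.127",ray(s,uv,.127))
for nm,uv,z in(("jar",(256,209),.05),("dish",(252,127),.016),("loupe",(257,165),.03),("pen",(155,247),.01)):print(nm,ray(t,uv,z).round(3))
E
```

```text
case None [ 0.54934244 -0.17873807 -0.2882727 ] [[-1.0, -0.5], [-0.7, -0.5], [-0.5, -0.3], [-0.4, -0.2], [-0.6, -0.9], [-0.1, -0.2], [-0.2, -0.5], [-0.4, -0.8], [-1.2, -1.6], [-0.3, -0.4]]
case top [ 0.54843162 -0.1800612  -0.2866298 ] [[-0.4, -0.0], [-0.1, -0.1], [0.1, -0.0], [0.2, 0.1], [0.2, -0.0]]
case scene [ 0.55148424 -0.17717024 -0.29004396] [[-0.2, -0.2], [0.3, 0.4], [0.3, 0.4], [0.1, 0.1], [-0.7, -0.7]]
stand None [0.52672495 0.21868825 0.21265726] [[-1.4, -0.3], [-0.9, -0.6], [-0.2, 0.1], [-0.6, 0.7], [-0.4, 0.1], [-0.3, -0.1], [-0.6, 1.7], [-0.5, 1.3], [-0.8, -1.4], [-0.6, -0.5], [-0.4, -0.7]]
stand top [0.52669936 0.21725912 0.20762746] [[-0.8, -0.6], [-0.2, -0.4], [0.3, 0.3], [-0.2, 0.5], [0.2, -0.1], [0.4, 0.1]]
stand scene [0.52643958 0.2199078  0.22110962] [[0.2, 2.0], [0.1, 0.9], [-0.4, -1.1], [0.0, -0.3], [0.1, -0.9]]
loop at z.127 [ 0.55203599 -0.26384359  0.127     ]
loop at z.127 [ 0.59733687 -0.10885784  0.127     ]
jar [ 0.425 -0.     0.05 ]
dish [0.648 0.009 0.016]
loupe [ 0.542 -0.004  0.03 ]
pen [0.329 0.267 0.01 ]
```

```bash
cat > go.py <<'E'
import sys,numpy as np
from scipy.spatial.transform import Rotation as R
from plant import bot
def to(p,yaw):
    s=bot.read_state();A=R.from_euler("xyz",s["orientation"]);B=R.from_euler("xyz",[np.pi,0,yaw])
    print("t",round(s["clock"],2),"pos",s["ee_pos"].round(4),"rpy",s["orientation"].round(3),"F",s["contact_force"].round(2),"M",s["wrist_torque"].round(2),"w",round(s["width"],4),"g",round(s["grasp_force"],1))
    print("dpos units",(A.inv().apply(np.array(p)-s["ee_pos"])/.04).round(3),"drot units",(np.degrees((A.inv()*B).as_rotvec())/8).round(3))
if __name__=="__main__":
    v=list(map(float,sys.argv[1:]));to(v[:3],v[3])
E
python3 -m handwheel '[{"delta_pos":[1.04,-0.51,0],"delta_rot":[0,0,-1]},{"delta_pos":[2.1,-1.02,0],"delta_rot":[0,0,-2]},{"delta_pos":[3.15,-1.53,0],"delta_rot":[0,0,-3]},{"delta_pos":[4.2,-2.04,0],"delta_rot":[0,0,-4]},{"delta_pos":[5.2,-2.55,0],"delta_rot":[0,0,-5]}]' 1
python3 go.py .549 -.179 .215 1.283
```

```text
clock: 1.7
ee_pos: [0.4027, -0.3589, 0.2315]
orientation: [3.141, 0.0, 1.148]
contact_force: [0.9, -0.2, 0.1]
width: 0.0854
grasp_force: 0.0
t 1.7 pos [ 0.4027 -0.3589  0.2315] rpy [3.141 0.    1.148] F [ 0.91 -0.21  0.06] M [-0.05 -0.08 -0.03] w 0.0854 g 0.0
dpos units [5.604 1.488 0.413] drot units [ 0.004  0.    -0.97 ]
```

```bash

python3 -m handwheel '[{"delta_pos":[1.12,0.3,0.1],"delta_rot":[0,0,-0.2]},{"delta_pos":[2.24,0.6,0.2],"delta_rot":[0,0,-0.4]},{"delta_pos":[3.36,0.9,0.3],"delta_rot":[0,0,-0.6]},{"delta_pos":[4.5,1.2,0.4],"delta_rot":[0,0,-0.8]},{"delta_pos":[5.6,1.49,0.4],"delta_rot":[0,0,-0.97]}]'
python3 -m handwheel '[{"delta_pos":[0,0,0],"delta_rot":[0,0,0]},{"delta_pos":[0,0,0],"delta_rot":[0,0,0]}]'
python3 go.py .549 -.179 .133 1.283
python3 - <<'E'
from plant import bot
import cv2,numpy as np
a=bot.snapshot("top")["color"][110:200,270:400];b=bot.snapshot("scene")["color"][140:260,100:240]
a=cv2.resize(a,(400,277));b=cv2.resize(b,(400,343))
cv2.imwrite("pics/above.png",np.vstack([a,b])[:,:,::-1])
E
```

```text
clock: 2.2
ee_pos: [0.5498, -0.1797, 0.2149]
orientation: [-3.141, 0.0, 1.279]
contact_force: [1.0, -2.0, 0.4]
width: 0.0857
grasp_force: 0.0
clock: 2.4
ee_pos: [0.5493, -0.1807, 0.2151]
orientation: [-3.141, 0.0, 1.28]
contact_force: [-0.2, -0.4, 0.3]
width: 0.0854
grasp_force: 0.0
t 2.4 pos [ 0.5493 -0.1807  0.2151] rpy [-3.141  0.     1.28 ] F [-0.18 -0.45  0.26] M [ 0.02  0.03 -0.03] w 0.0854 g 0.0
dpos units [ 0.039 -0.019  2.052] drot units [-0.003  0.004 -0.025]
```

View pics/above.png

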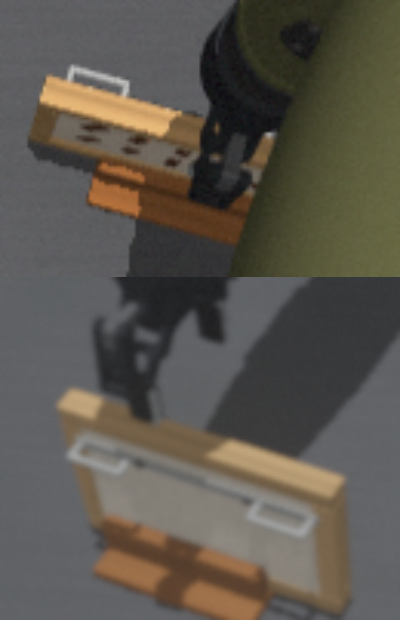

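The open fingers straddle the case's top edge in both views. I'll descend and close.

```bash

python3 -m handwheel '[{"delta_pos":[0.04,-0.02,0.7],"delta_rot":[0,0,0]},{"delta_pos":[0.04,-0.02,1.4],"delta_rot":[0,0,0]},{"delta_pos":[0.04,-0.02,1.8],"delta_rot":[0,0,0]},{"delta_pos":[0.04,-0.02,2.05],"delta_rot":[0,0,0]},{"delta_pos":[0.04,-0.02,2.05],"delta_rot":[0,0,0]}]'
python3 -m handwheel '[{"delta_pos":[0,0,0],"delta_rot":[0,0,0]},{"delta_pos":[0,0,0],"delta_rot":[0,0,0]},{"delta_pos":[0,0,0],"delta_rot":[0,0,0]},{"delta_pos":[0,0,0],"delta_rot":[0,0,0]},{"delta_pos":[0,0,0],"delta_rot":[0,0,0]}]' -0.7 40
python3 -m handwheel '[{"delta_pos":[0,0,0],"delta_rot":[0,0,0]},{"delta_pos":[0,0,0],"delta_rot":[0,0,0]},{"delta_pos":[0,0,0],"delta_rot":[0,0,0]}]'
python3 go.py .549 -.179 .133 1.283
```

```text
clock: 3.0
ee_pos: [0.5472, -0.1806, 0.1322]
orientation: [-3.139, 0.0, 1.275]
contact_force: [-0.8, -0.4, 0.8]
width: 0.0854
grasp_force: 0.0
clock: 3.5
ee_pos: [0.5491, -0.1799, 0.134]
orientation: [3.141, 0.0, 1.278]
contact_force: [0.4, 0.1, 3.4]
width: 0.0217
grasp_force: 40.3
clock: 3.8
ee_pos: [0.5492, -0.1798, 0.134]
orientation: [3.141, 0.0, 1.277]
contact_force: [-0.7, 0.6, 5.8]
width: 0.0215
grasp_force: 40.5
t 3.8 pos [ 0.5492 -0.1798  0.134 ] rpy [3.141 0.    1.277] F [-0.74  0.56  5.78] M [0.01 0.22 0.02] w 0.0215 g 40.5
dpos units [ 0.019 -0.01   0.024] drot units [ 0.008  0.    -0.04 ]
```

```bash

python3 -m handwheel '[{"delta_pos":[0,0,-0.25],"delta_rot":[0,0,0]},{"delta_pos":[0,0,-0.7],"delta_rot":[0,0,0]},{"delta_pos":[0,0,-1.2],"delta_rot":[0,0,0]},{"delta_pos":[0,0,-1.7],"delta_rot":[0,0,0]},{"delta_pos":[0,0,-2.1],"delta_rot":[0,0,0]}]' - 50
python3 -m handwheel '[{"delta_pos":[0,0,0],"delta_rot":[0,0,0]},{"delta_pos":[0,0,0],"delta_rot":[0,0,0]},{"delta_pos":[0,0,0],"delta_rot":[0,0,0]},{"delta_pos":[0,0,0],"delta_rot":[0,0,0]}]'
python3 go.py .4766 .2078 .218 1.782
python3 - <<'E'
from plant import bot
import cv2,numpy as np
a=bot.snapshot("top")["color"][80:220,250:420];b=bot.snapshot("scene")["color"][120:270,90:272]
a=cv2.resize(a,(400,329));b=cv2.resize(b,(400,330))
cv2.imwrite("pics/lift.png",np.hstack([a,b])[:,:,::-1])
E
```

```text
clock: 4.3
ee_pos: [0.5484, -0.1796, 0.2181]
orientation: [-3.141, -0.0, 1.277]
contact_force: [-0.9, -0.2, -3.4]
width: 0.021
grasp_force: 49.7
clock: 4.7
ee_pos: [0.5479, -0.1795, 0.216]
orientation: [-3.139, -0.0, 1.277]
contact_force: [0.2, 0.5, -3.5]
width: 0.0214
grasp_force: 49.7
t 4.7 pos [ 0.5479 -0.1795  0.216 ] rpy [-3.139 -0.     1.277] F [ 0.18  0.49 -3.54] M [ 0.01 -0.01 -0.02] w 0.0214 g 49.7
dpos units [ 8.752 -4.506 -0.04 ] drot units [-0.016 -0.005 -3.614]Traceback (most recent call last):
  File "<stdin>", line 5, in <module>
    return _nx.concatenate(arrs, 1, dtype=dtype, casting=casting)
           ~~~~~~~~~~~~~~~^^^^^^^^^^^^^^^^^^^^^^^^^^^^^^^^^^^^^^^
ValueError: all the input array dimensions except for the concatenation axis must match exactly, but along dimension 0, the array at index 0 has size 329 and the array at index 1 has size 330
```

```bash

python3 -m handwheel '[{"delta_pos":[0.4,-0.4,0],"delta_rot":[0,0,-0.5]},{"delta_pos":[1.1,-1.1,0],"delta_rot":[0,0,-1.3]},{"delta_pos":[1.8,-1.9,0],"delta_rot":[0,0,-2.2]},{"delta_pos":[2.6,-2.7,0],"delta_rot":[0,0,-3.1]},{"delta_pos":[3.2,-3.3,0],"delta_rot":[0,0,-3.6]}]'
python3 go.py .400 .1915 .216 1.782
python3 - <<'E'
from plant import bot
import cv2,numpy as np
a=bot.snapshot("top")["color"][60:220,100:400];b=bot.snapshot("scene")["color"][120:280,100:400]
cv2.imwrite("pics/mid.png",cv2.resize(np.vstack([a,b])[:,:,::-1],(560,597)))
E
```

```text
clock: 5.3
ee_pos: [0.4576, -0.0173, 0.2169]
orientation: [-3.141, -0.001, 1.784]
contact_force: [-0.2, 0.4, -3.4]
width: 0.0214
grasp_force: 50.0
t 5.3 pos [ 0.4576 -0.0173  0.2169] rpy [-3.141e+00 -1.000e-03  1.784e+00] F [-0.19  0.39 -3.41] M [-0.01 -0.07 -0.01] w 0.0214 g 50.0
dpos units [ 5.407 -0.299  0.029] drot units [-0.006 -0.006  0.017]
```

View pics/mid.png

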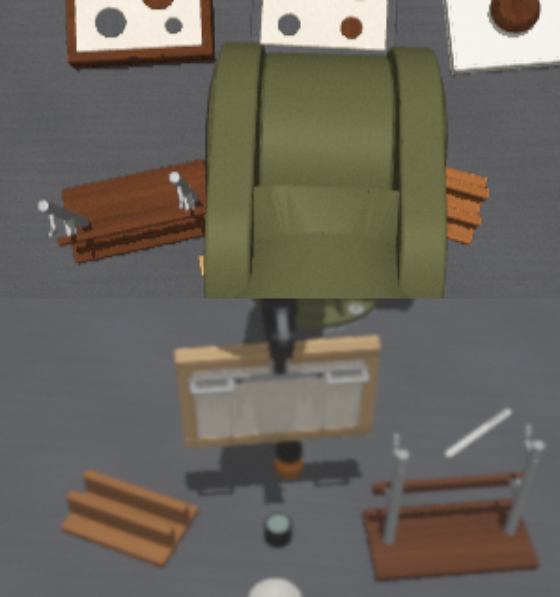

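The case hangs level in the gripper, its back facing the camera and the stand at lower right. I'll move in front of the stand.

```bash

python3 -m handwheel '[{"delta_pos":[0.7,-0.05,0],"delta_rot":[0,0,0]},{"delta_pos":[1.7,-0.1,0],"delta_rot":[0,0,0]},{"delta_pos":[2.8,-0.2,0],"delta_rot":[0,0,0]},{"delta_pos":[4.0,-0.3,0],"delta_rot":[0,0,0]},{"delta_pos":[5.0,-0.3,0],"delta_rot":[0,0,0]}]'
python3 -m handwheel '[{"delta_pos":[0.3,0,0],"delta_rot":[0,0,0]},{"delta_pos":[0.4,0,0],"delta_rot":[0,0,0]},{"delta_pos":[0.4,0,0],"delta_rot":[0,0,0]},{"delta_pos":[0.4,0,0],"delta_rot":[0,0,0]},{"delta_pos":[0.4,0,0],"delta_rot":[0,0,0]}]'
python3 go.py .4768 .2080 .216 1.782
python3 - <<'E'
from plant import bot
import cv2,numpy as np
k=4.6;x0,y0=270,110
b=bot.snapshot("scene")["color"][y0:y0+130,x0:x0+170]
im=cv2.resize(b,None,fx=k,fy=k,interpolation=cv2.INTER_CUBIC)[:,:,::-1].copy()
for x in range(x0,x0+170,10):X=int((x-x0+.5)*k);cv2.putText(im,str(x),(X-8,10),0,.33,(0,255,255),1)
for y in range(y0,y0+130,10):Y=int((y-y0+.5)*k);cv2.putText(im,str(y),(0,Y+4),0,.33,(0,255,255),1)
cv2.imwrite("pics/w.png",im)
E
```

```text
clock: 5.9
ee_pos: [0.4053, 0.1756, 0.2173]
orientation: [3.141, -0.0, 1.78]
contact_force: [0.8, -0.9, -4.1]
width: 0.0213
grasp_force: 50.0
clock: 6.4
ee_pos: [0.4031, 0.1886, 0.2172]
orientation: [-3.141, 0.0, 1.778]
contact_force: [0.2, 0.1, -3.8]
width: 0.0212
grasp_force: 50.0
t 6.4 pos [0.4031 0.1886 0.2172] rpy [-3.141  0.     1.778] F [ 0.17  0.05 -3.76] M [ 0.01 -0.01 -0.05] w 0.0212 g 50.0
dpos units [0.096 1.902 0.031] drot units [-0.001  0.003 -0.029]
```

View pics/w.png

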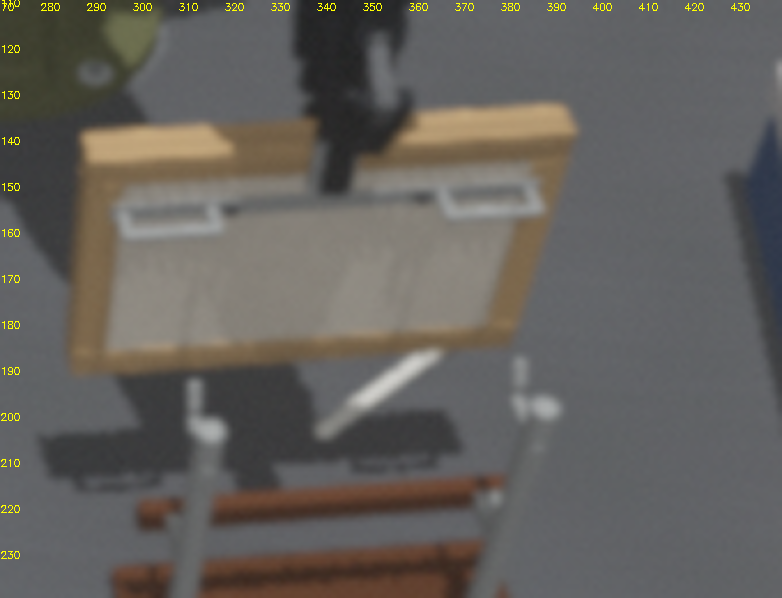

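The back of the case shows its loop bars at about (307,160) and (377,155), and the hooks below it at about (311,192) and (382,188). I'll fit the case in hand and the stand with this same camera.

```bash
python3 - <<'E'
from cam import *
s="scene"
case=[(s,[.011,-.12,.15],(287.8,145.4)),(s,[.011,.12,.15],(394.5,138.8)),(s,[-.011,-.12,.15],(287.3,138)),(s,[-.011,.12,.15],(391.7,131.9)),(s,[.011,-.12,0],(285.4,190.6)),(s,[.011,.12,0],(381.2,184.1))]
x,r=fit(case,.095,[.4,.19,.2]);print("case",x,r)
for y,uv in((-.08,(306.7,159.7)),(.08,(377.1,155.2))):
    for d in(-.009,-.005,0,.005,.009):
        w=R.from_euler("z",x[2]).apply([.029,y,.115+d])+[x[0],x[1],.095];print(y,d,(proj(s,w)[0]-uv).round(2))
# hooks: tips top (x=-.035,z=.170 center) and upright tops in scene
ob=[(s,[0,-.08,.178],(315.7,203)),(s,[0,.08,.178],(388.1,198)),(s,[-.035,-.08,.171],(311.7,192)),(s,[-.035,.08,.171],(382.2,187.5))]
print("stand",*fit(ob,0,[.52,.22,.2]))
E
```

```text
case [0.40337567 0.18934782 0.21296312] [[1.1, -1.0], [0.3, -0.7], [0.1, -0.0], [0.1, -0.0], [-0.8, 1.0], [-0.9, 1.0]]
-0.08 -0.009 [-0.26  3.88]
-0.08 -0.005 [-0.08  2.56]
-0.08 0 [0.14 0.91]
-0.08 0.005 [ 0.36 -0.76]
-0.08 0.009 [ 0.54 -2.1 ]
0.08 -0.009 [-1.41  3.98]
0.08 -0.005 [-1.04  2.67]
0.08 0 [-0.58  1.02]
0.08 0.005 [-0.11 -0.63]
0.08 0.009 [ 0.27 -1.97]
stand [0.52649832 0.21934904 0.21239066] [[-0.3, -0.6], [-0.1, -0.7], [0.2, 0.9], [0.3, 0.5]]
```

```bash

python3 -m handwheel '[{"delta_pos":[0.05,0.4,0],"delta_rot":[0,0,-0.03]},{"delta_pos":[0.1,0.9,0],"delta_rot":[0,0,-0.03]},{"delta_pos":[0.1,1.4,0],"delta_rot":[0,0,-0.03]},{"delta_pos":[0.1,1.75,0],"delta_rot":[0,0,-0.03]},{"delta_pos":[0.1,1.9,0],"delta_rot":[0,0,-0.03]}]'
python3 -m handwheel '[{"delta_pos":[0,0,0.2],"delta_rot":[0,0,0]},{"delta_pos":[0,0,0.4],"delta_rot":[0,0,0]},{"delta_pos":[0,0,0.5],"delta_rot":[0,0,0]},{"delta_pos":[0,0,0.5],"delta_rot":[0,0,0]},{"delta_pos":[0,0,0.5],"delta_rot":[0,0,0]}]'
python3 go.py .4766 .2085 .18 1.782
```

```text
clock: 6.95
ee_pos: [0.4777, 0.2089, 0.2171]
orientation: [3.141, 0.0, 1.783]
contact_force: [0.1, -0.2, -3.9]
width: 0.021
grasp_force: 50.1
clock: 7.45
ee_pos: [0.4759, 0.2094, 0.1973]
orientation: [-3.141, 0.0, 1.784]
contact_force: [0.2, 0.7, -4.2]
width: 0.0213
grasp_force: 50.0
t 7.45 pos [0.4759 0.2094 0.1973] rpy [-3.141  0.     1.784] F [ 0.22  0.72 -4.18] M [ 0.01  0.06 -0.04] w 0.0213 g 50.0
dpos units [-0.025  0.014  0.432] drot units [-0.002  0.     0.017]
```

```bash

python3 -m handwheel '[{"delta_pos":[0,0,0.08],"delta_rot":[0,0,0]},{"delta_pos":[0,0,0.16],"delta_rot":[0,0,0]},{"delta_pos":[0,0,0.24],"delta_rot":[0,0,0]},{"delta_pos":[0,0,0.3],"delta_rot":[0,0,0]},{"delta_pos":[0,0,0.3],"delta_rot":[0,0,0]}]'
python3 -m handwheel '[{"delta_pos":[0,0,0.05],"delta_rot":[0,0,0]},{"delta_pos":[0,0,0.1],"delta_rot":[0,0,0]},{"delta_pos":[0,0,0.1],"delta_rot":[0,0,0]}]'
python3 go.py .4766 .2085 .17 1.782
```

```text
clock: 7.95
ee_pos: [0.476, 0.2093, 0.1848]
orientation: [-3.141, 0.0, 1.784]
contact_force: [0.8, 0.5, -3.0]
width: 0.021
grasp_force: 50.2
clock: 8.25
ee_pos: [0.4762, 0.2094, 0.181]
orientation: [-3.141, 0.0, 1.784]
contact_force: [0.5, 0.0, -2.7]
width: 0.021
grasp_force: 50.2
t 8.25 pos [0.4762 0.2094 0.181 ] rpy [-3.141  0.     1.784] F [ 0.55  0.   -2.72] M [ 0.03  0.04 -0.01] w 0.021 g 50.2
dpos units [-0.024  0.006  0.276] drot units [-0.003  0.001  0.016]
```

```bash

python3 -m handwheel '[{"delta_pos":[0,0,0.05],"delta_rot":[0,0,0]},{"delta_pos":[0,0,0.1],"delta_rot":[0,0,0]},{"delta_pos":[0,0,0.1],"delta_rot":[0,0,0]}]'
python3 go.py .4766 .2085 .17 1.782
```

```text
clock: 8.55
ee_pos: [0.4761, 0.2094, 0.177]
orientation: [-3.141, 0.0, 1.784]
contact_force: [0.3, 0.8, -3.6]
width: 0.0209
grasp_force: 50.2
t 8.55 pos [0.4761 0.2094 0.177 ] rpy [-3.141  0.     1.784] F [ 0.35  0.79 -3.63] M [-0.05 -0.04 -0.02] w 0.0209 g 50.2
dpos units [-0.024  0.008  0.174] drot units [-0.004  0.     0.016]
```

```bash

python3 -m handwheel '[{"delta_pos":[0,0,0.04],"delta_rot":[0,0,0]},{"delta_pos":[0,0,0.08],"delta_rot":[0,0,0]},{"delta_pos":[0,0,0.08],"delta_rot":[0,0,0]}]'
python3 go.py .4766 .2085 .17 1.782
```

```text
clock: 8.85
ee_pos: [0.4761, 0.2094, 0.1738]
orientation: [-3.141, 0.0, 1.784]
contact_force: [-0.1, 0.5, -3.1]
width: 0.0214
grasp_force: 50.2
t 8.85 pos [0.4761 0.2094 0.1738] rpy [-3.141  0.     1.784] F [-0.09  0.46 -3.14] M [ 0.    0.01 -0.01] w 0.0214 g 50.2
dpos units [-0.023  0.007  0.096] drot units [-0.003  0.001  0.016]
```

```bash

python3 -m handwheel '[{"delta_pos":[0,0,0.04],"delta_rot":[0,0,0]},{"delta_pos":[0,0,0.06],"delta_rot":[0,0,0]},{"delta_pos":[0,0,0.06],"delta_rot":[0,0,0]}]'
python3 go.py .4766 .2085 .17 1.782
```

```text
clock: 9.15
ee_pos: [0.4762, 0.2094, 0.1716]
orientation: [-3.141, 0.0, 1.784]
contact_force: [-0.5, -0.2, -3.9]
width: 0.0209
grasp_force: 50.2
t 9.15 pos [0.4762 0.2094 0.1716] rpy [-3.141  0.     1.784] F [-0.48 -0.2  -3.94] M [0.07 0.03 0.03] w 0.0209 g 50.2
dpos units [-0.024  0.005  0.039] drot units [-0.002  0.     0.016]
```

```bash

python3 -m handwheel '[{"delta_pos":[0,0,0.04],"delta_rot":[0,0,0]},{"delta_pos":[0,0,0.06],"delta_rot":[0,0,0]},{"delta_pos":[0,0,0.06],"delta_rot":[0,0,0]}]'
python3 go.py .4766 .2085 .17 1.782
```

```text
clock: 9.45
ee_pos: [0.4762, 0.2094, 0.1691]
orientation: [-3.141, 0.0, 1.784]
contact_force: [-0.0, -0.6, -3.1]
width: 0.0214
grasp_force: 50.2
t 9.45 pos [0.4762 0.2094 0.1691] rpy [-3.141  0.     1.784] F [-0.03 -0.58 -3.09] M [0.07 0.02 0.  ] w 0.0214 g 50.2
dpos units [-0.024  0.005 -0.022] drot units [-0.002  0.     0.016]
```

```bash

python3 -m handwheel '[{"delta_pos":[0,0,0.03],"delta_rot":[0,0,0]},{"delta_pos":[0,0,0.05],"delta_rot":[0,0,0]},{"delta_pos":[0,0,0.05],"delta_rot":[0,0,0]}]'
python3 go.py .4766 .2085 .17 1.782
```

```text
clock: 9.75
ee_pos: [0.4762, 0.2094, 0.1671]
orientation: [-3.141, 0.0, 1.784]
contact_force: [-0.3, 0.2, -3.7]
width: 0.0209
grasp_force: 50.2
t 9.75 pos [0.4762 0.2094 0.1671] rpy [-3.141  0.     1.784] F [-0.28  0.25 -3.75] M [0.01 0.   0.01] w 0.0209 g 50.2
dpos units [-0.024  0.005 -0.072] drot units [-0.002  0.     0.015]
```

```bash

python3 -m handwheel '[{"delta_pos":[0,0,0.03],"delta_rot":[0,0,0]},{"delta_pos":[0,0,0.05],"delta_rot":[0,0,0]},{"delta_pos":[0,0,0.05],"delta_rot":[0,0,0]}]'
python3 go.py .4766 .2085 .17 1.782
```

```text
clock: 10.05
ee_pos: [0.4763, 0.2095, 0.1653]
orientation: [3.142, 0.0, 1.784]
contact_force: [0.5, 0.2, -2.7]
width: 0.0209
grasp_force: 50.4
t 10.05 pos [0.4763 0.2095 0.1653] rpy [3.142 0.    1.784] F [ 0.48  0.2  -2.68] M [-0.02 -0.01  0.06] w 0.0209 g 50.4
dpos units [-0.025  0.001 -0.118] drot units [0.001 0.    0.016]
```

```bash

python3 -m handwheel '[{"delta_pos":[0,0,0.03],"delta_rot":[0,0,0]},{"delta_pos":[0,0,0.03],"delta_rot":[0,0,0]},{"delta_pos":[0,0,0.03],"delta_rot":[0,0,0]}]'
python3 go.py .4766 .2085 .17 1.782
```

```text
clock: 10.35
ee_pos: [0.4764, 0.2095, 0.1647]
orientation: [3.141, -0.0, 1.784]
contact_force: [-2.5, -0.1, 4.9]
width: 0.0211
grasp_force: 51.1
t 10.35 pos [0.4764 0.2095 0.1647] rpy [ 3.141 -0.     1.784] F [-2.51 -0.12  4.9 ] M [-0.27  0.32 -0.08] w 0.0211 g 51.1
dpos units [-0.026 -0.002 -0.132] drot units [ 0.005 -0.001  0.016]
```

Contact felt at TCP z ≈ 0.165. That agrees with the seat height predicted from the images, so the loops are seated. I'll average the readings before sharing out the load.

```bash
cat > avg.py <<'E'
from plant import bot
import numpy as np
F=[];M=[]
for i in range(6):
    bot.snapshot("top");s=bot.read_state();F.append(s["contact_force"]);M.append(s["wrist_torque"])
print(round(s["clock"],2),np.mean(F,0).round(2),np.mean(M,0).round(3),s["ee_pos"].round(4),s["orientation"].round(4),"std",np.std(M,0).round(3))
E
python3 avg.py
python3 -m handwheel '[{"delta_pos":[0,0,0],"delta_rot":[0,-0.03,0]},{"delta_pos":[0,0,0],"delta_rot":[0,-0.05,0]},{"delta_pos":[0,0,0],"delta_rot":[0,-0.05,0]}]'
python3 avg.py
```

```text
10.65 [-2.79 -0.54  5.65] [-0.222  0.413 -0.038] [0.4765 0.2096 0.1647] [ 3.1409e+00 -2.0000e-04  1.7842e+00] std [0.018 0.021 0.017]
clock: 10.95
ee_pos: [0.4765, 0.2096, 0.1647]
orientation: [3.141, 0.007, 1.784]
contact_force: [-3.5, -1.4, 5.9]
width: 0.0213
grasp_force: 51.5
11.25 [-3.06 -1.45  5.57] [-0.085  0.457 -0.011] [0.4765 0.2096 0.1647] [3.1409 0.0067 1.7841] std [0.017 0.023 0.034]
```

```bash

python3 -m handwheel '[{"delta_pos":[0,0,0.006],"delta_rot":[0,0.01,0]},{"delta_pos":[0,0,0.012],"delta_rot":[0,0.02,0]},{"delta_pos":[0,0,0.012],"delta_rot":[0,0.02,0]}]'
python3 avg.py
```

```text
clock: 11.55
ee_pos: [0.4765, 0.2096, 0.1646]
orientation: [3.141, 0.004, 1.784]
contact_force: [-2.9, -1.1, 8.2]
width: 0.0213
grasp_force: 52.0
11.85 [-4.31 -1.86  8.66] [-0.195  0.615 -0.03 ] [0.4765 0.2096 0.1646] [3.1407 0.0039 1.7841] std [0.026 0.047 0.037]
```

```bash

python3 -m handwheel '[{"delta_pos":[0,0,0.006],"delta_rot":[0,0,0]},{"delta_pos":[0,0,0.006],"delta_rot":[0,0,0]},{"delta_pos":[0,0,0.006],"delta_rot":[0,0,0]},{"delta_pos":[0,0,0.006],"delta_rot":[0,0,0]},{"delta_pos":[0,0,0.006],"delta_rot":[0,0,0]}]'
python3 avg.py
python3 -m handwheel '[{"delta_pos":[0,0,-0.01],"delta_rot":[0,0,0]},{"delta_pos":[0,0,-0.025],"delta_rot":[0,0,0]},{"delta_pos":[0,0,-0.035],"delta_rot":[0,0,0]},{"delta_pos":[0,0,-0.035],"delta_rot":[0,0,0]}]' - 20
python3 avg.py
```

```text
clock: 12.35
ee_pos: [0.4765, 0.2096, 0.1645]
orientation: [3.141, 0.004, 1.784]
contact_force: [-4.6, -3.0, 10.0]
width: 0.0207
grasp_force: 52.2
12.65 [-4.79 -1.51 10.08] [-0.243  0.718 -0.033] [0.4765 0.2096 0.1645] [3.1405 0.0038 1.7842] std [0.026 0.028 0.018]
clock: 13.05
ee_pos: [0.4764, 0.2095, 0.1648]
orientation: [3.141, 0.004, 1.784]
contact_force: [-0.8, -1.0, 2.5]
width: 0.0213
grasp_force: 51.0
13.35 [-1.37  0.15  3.2 ] [ 0.004  0.138 -0.042] [0.4764 0.2095 0.1648] [3.1414 0.0041 1.7842] std [0.038 0.029 0.012]
```

Both hooks held the press of about 10 N for over half a second. Next I'll unload, let go and back straight up.

```bash

python3 -m handwheel '[{"delta_pos":[0,0,-0.01],"delta_rot":[0,0,0]},{"delta_pos":[0,0,-0.015],"delta_rot":[0,0,0]},{"delta_pos":[0,0,-0.015],"delta_rot":[0,0,0]}]'
python3 -m handwheel '[{"delta_pos":[0,0,0],"delta_rot":[0,0,0]},{"delta_pos":[0,0,0],"delta_rot":[0,0,0]},{"delta_pos":[0,0,0],"delta_rot":[0,0,0]},{"delta_pos":[0,0,0],"delta_rot":[0,0,0]},{"delta_pos":[0,0,0],"delta_rot":[0,0,0]}]' 1
python3 -m handwheel '[{"delta_pos":[0,0,0],"delta_rot":[0,0,0]},{"delta_pos":[0,0,0],"delta_rot":[0,0,0]},{"delta_pos":[0,0,-0.2],"delta_rot":[0,0,0]},{"delta_pos":[0,0,-0.5],"delta_rot":[0,0,0]},{"delta_pos":[0,0,-1.0],"delta_rot":[0,0,0]}]'
python3 -m handwheel '[{"delta_pos":[0,0,-0.8],"delta_rot":[0,0,0]},{"delta_pos":[0,0,-1.6],"delta_rot":[0,0,0]},{"delta_pos":[0,0,-2],"delta_rot":[0,0,0]},{"delta_pos":[0,0,-2],"delta_rot":[0,0,0]},{"delta_pos":[0,0,-2],"delta_rot":[0,0,0]}]'
python3 - <<'E'
from plant import bot
import cv2
b=bot.snapshot("scene")["color"][130:280,250:450]
cv2.imwrite("pics/hung.png",cv2.resize(b,(800,600),interpolation=cv2.INTER_CUBIC)[:,:,::-1]);print(bot.read_state()["contact_force"])
E
```

```text
clock: 13.65
ee_pos: [0.4763, 0.2095, 0.1651]
orientation: [-3.141, 0.004, 1.784]
contact_force: [0.5, 0.8, -2.0]
width: 0.0212
grasp_force: 50.4
clock: 14.15
ee_pos: [0.4763, 0.2095, 0.1654]
orientation: [3.142, 0.004, 1.784]
contact_force: [0.0, -0.6, -0.4]
width: 0.0854
grasp_force: 0.0
clock: 14.65
ee_pos: [0.4758, 0.2094, 0.2059]
orientation: [-3.14, 0.005, 1.784]
contact_force: [-0.5, -0.4, -0.6]
width: 0.0853
grasp_force: 0.0
clock: 15.15
ee_pos: [0.4764, 0.21, 0.2859]
orientation: [3.14, 0.004, 1.784]
contact_force: [-0.0, 1.2, -1.1]
width: 0.0852
grasp_force: 0.0
[-0.38648709  0.86475538 -0.00924484]
```

View pics/hung.png

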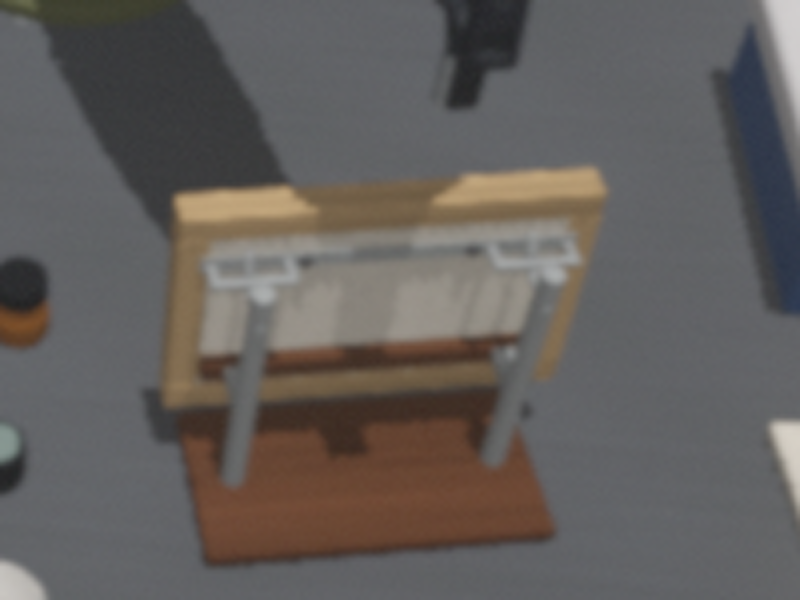

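The case hangs level on the stand with both loops on the hooks (crop positions 255,270 and 535,250). The gripper is clear above it.

```bash
python3 -m handwheel '[{"delta_pos":[0,0,0],"delta_rot":[0,0,0]},{"delta_pos":[0,0,0],"delta_rot":[0,0,0]},{"delta_pos":[0,0,0],"delta_rot":[0,0,0]},{"delta_pos":[0,0,0],"delta_rot":[0,0,0]},{"delta_pos":[0,0,0],"delta_rot":[0,0,0]}]'
python3 -c "from plant import bot;print(bot.finish_job())"
```

```text
clock: 15.7
ee_pos: [0.4761, 0.2099, 0.2852]
orientation: [-3.141, 0.004, 1.784]
contact_force: [0.4, 0.4, 0.5]
width: 0.0856
grasp_force: 0.0
the job is handed in; nothing more can be done
None
```

The case hangs by both loops on the stand's hooks, was pressed down at about 10 N for over half a second, then released; the job was handed in at about 16 s, and the hand-in gave no verdict back.

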